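Set the drive supply to the third click and start it

TASK

Get the bench supply ready for the robot car without gripping anything: with a fingertip push its orange lever back to the stop at the red-marked home end, then push it away from home through the clicks and stop in the third one, never letting it jump on towards the fourth. Only when it sits there, press the green button right down and take the hand away. Neither shove nor lift the supply, and leave the other things lying as they are, including the spare wheel on top of it.

Things in the scene. Friction and masses are not known exactly. Their poses are not given: they have to be found in the camera images.
- unit: Bench supply: grey box loose on rubber feet, 3.2 to 4.5 kg, 160 (x) x 240 (y) x 72 mm, flat black top panel at z = 72 mm. Origin: centre of its underside; z up. The lever's slot lies in the panel along the unit's y, at x = -35 mm; its home end is at -y, with a red patch beyond it. A push of more than about 20 N slides it on the table.
- lever (a joint): Lever travel, m: 0 at the home stop, growing along the unit's +y to 0.080. Clicks every 0.016 (first 0.016, second 0.032, third 0.048, fourth 0.064), a white tick at each, a red tick at home. 2.5 to 5 N pushes it over the hump half way between clicks; then it snaps on by itself, ahead of the finger, and rests in the click within 1 mm. Starts in the first or second click.
- lever_top (a point): Centre of the top of the orange lever knob, 32 mm above the panel. The knob is 26 mm (unit's x) x 16 mm (unit's y) and reaches from 4 to 32 mm above the panel. In the unit's frame it slides from y = -45 mm (home) to +35 mm at x = -35 mm.
- lever_home_cheek: Half of the knob on the home side (unit's -y), 26 x 8 x 28 mm; its flat outer face, 8 mm from the knob's centre, is pushed to move the lever away from home. Origin: on the knob's centre line, at panel height. Pressing on both halves at once, as in a pinch, is not allowed.
- lever_far_cheek: The other half of the knob (+y of the unit), 26 x 8 x 28 mm; its flat outer face, 8 mm from the knob's centre, is the one to push to bring the lever home. Origin: on the knob's centre line at panel height.
- start_button (a joint): How far the green button is pressed, m: 0 up, 0.006 fully down (about 5 N, a spring returns it).
- start_button_top (a point): Centre of the top face of the green push button, 28 mm across, in a low black housing on the unit's panel at x = 40 mm, y = -50 mm in the unit's frame. It is pressed straight down.
- spare_wheel: Loose black wheel with a white hub, 48 mm across, 16 mm thick, lying flat on the unit's panel near x = 40, y = 65 mm of the unit. Origin: centre of its underside. Leave alone.
- robot_car: Small four-wheeled robot car, about 182 x 140 x 62 mm, on the table beside the unit. Origin: centre, at table height. Leave alone.
- parts_tray: Open blue tray of small parts, 110 x 160 x 35 mm, on the table beside the unit. Origin: centre of its underside. Leave alone.
- screwdriver: Screwdriver with a yellow handle, 170 mm long, on the table on the robot's side of the unit. Leave alone.
- wire_stripper: Grey pliers-like wire stripper, about 170 x 65 x 14 mm, lying at the back of the table. Leave alone.
- tape_roll: Black roll of tape, 90 mm across, 25 mm high, at the back of the table. Leave alone.
- battery_pack: Blue battery pack with a yellow band, 50 x 70 x 24 mm, at the back of the table. Leave alone.

How it is judged (in metres and radians):
On the way, in this order (a step that is already met when the one before it is completed fails the run):
1. the lever is back at its home stop (value of joint lever below 0.004 m), for 0.2 s.
2. the lever sits in the third click (value of joint lever between 0.043 and 0.053 m), for 0.2 s.
3. the green button is pressed right down (value of joint start_button above 0.0045 m), for 0.05 s.
At the end, for the whole second after the job is handed in: The lever rests in the third click (48 mm from home, within 5 mm), the button has been pressed at least 4.5 mm and has sprung back (under 2 mm), the supply stands still (all of step 2 and velocity of joint lever between -0.01 and 0.01 m/s and value of joint start_button below 0.002 m and linear speed of unit below 0.01 m/s); the robot touches nothing.
It fails at once if the lever goes past the third click towards the fourth (beyond 58 mm) (value of joint lever above 0.058 m).
It fails at once if the button is pressed while the lever is not in the third click (value of joint start_button above 0.003 m and not (value of joint lever between 0.043 and 0.053 m)).
It fails at once if the lever knob is pinched (over 1.5 N on both halves at once) (contact force between each of lever_home_cheek, lever_far_cheek and the fingers above 1.5 N).
It fails at once if the supply is shoved or lifted by more than 15 mm (distance of unit from where it was at the start of the episode above 0.015 m).
It fails at once if another thing is moved by more than 20 mm (distance of any of spare_wheel, robot_car, parts_tray, screwdriver, wire_stripper, tape_roll, battery_pack from where it was at the start of the episode above 0.02 m).
It also fails if it takes over 61 s, if anything falls off the work surface, if the arm or the gripper's body presses on something with over 40 N, if the wrist force passes 120 N, or if a joint passes its speed limit or range.

ROBOT

A 7-joint arm with a two-finger parallel gripper is mounted at the origin on the work surface. World frame = base frame: x ahead of the robot, y to its left, z up, the work surface at z = 0. Lengths are in mm, angles in rad, forces in N, time in s.
With the tool pointing down it reaches from about 400 to 875 mm from the base axis. Payload 4.4 kg.
Tool frame: the origin (TCP) lies midway between the tips of the shut fingers; the grasp point (between the pads) lies 19 mm behind it; z points along the fingers, y is the direction in which the jaws open and shut (so a half turn about z gives the same grasp; the last joint's range is limited). The gripper opens to 85 mm and grips with 20 to 120 N. Pads are 22 mm wide; open, the fingers measure 114 mm over their backs; the gripper's body (76 mm by 85 mm) begins 54 mm behind the grasp point. The pads swing forward as they close: fully open they stand 13 mm farther back than shut.
Start: joints at [1.042, 0.628, 0.038, 1.517, -0.027, 0.996, -0.02], TCP at [290.224, -581.625, 231.313] pointing down, gripper open.
Joint ranges: [-3.06, 3.06], [-0.37, 2.12], [-1.25, 1.32], [0.18, 2.47], [-1.1, 4.24], [0.23, 1.98], [-2.94, 2.94]. Speed limits (rad/s): [2.57, 2.57, 3.14, 3.14, 3.14, 3.14, 3.14].

INTERFACE

Orientations are given as [roll, pitch, yaw] about the fixed x, y, z axes, in that order (R = Rz(yaw) Ry(pitch) Rx(roll)).
In Python, from cell import ctrl, vision gives the robot as it stands.
- The arm moves only by the tool play_rows, never from a script. Its arguments are lists of equal length, an entry for each row: "slide": the shift along the tool's x, y, z in mm, a list of three; "turn": the turn about the tool's z in rad; "fingers": the opening, from 0 (shut) to 1 (fully open). A call has 1 to 5 rows; each row is the pose to reach, as a shift and turn from the pose measured when the call began, along the tool's axes at that moment; what a row does not reach only later rows make up. A row lasts 1/8 s, in which the tool goes at most 62.5 mm and 10.7 degrees, less where a joint would pass 70% of its speed; a pose out of reach is approached as far as the arm can. A call with a gripper value outside its range is refused whole. The fingers move at their own pace and stop on an object; the grip force is fixed at half the most. Time passes only in rows, so rows that repeat a pose let the fingers close. It gives the time, the measured TCP pose, the force and the opening at its end, in the units of the state.
- ctrl.read_state(): the state, without advancing time (a new reading comes with each control period).
- vision.get_image(name): name is "scene" or "side" or "wrist"; returns (picture, depth): 400x640x3 uint8, blue, green, red; 400x640 float32, mm along the optical axis (not along the pixel's ray), 0 where there is no reading.
- vision.camera_params(name): a dict with "fx", "fy", "cx", "cy" (pixels), "position" and "rotation" of the camera in the world. Camera axes: x right, y up, looking along -z (the intrinsics and any distortion apply to the point x, -y, -z); pixel columns grow to the right and rows downward; lengths in mm; the calibration is good to about 2 mm. The wrist camera is an equidistant fisheye: a pixel r from the principal point sees the ray r / f radians off the axis. A picture is of the moment at which its call begins: read the wrist's pose just before it. camera_params takes no time and is no camera call; for the wrist camera it gives the pose at the moment of the call.
- ctrl.finish_job(): hands the job in, once; it reports no verdict.
The state is a dict: "clock": time; "qpos": joint angles; "qd": joint speeds; "tau": joint torques, N m; "eef_pos": TCP position; "tool_rot": TCP orientation; "force": force on the tool from outside, world axes, zero at the start; "torque": the same for the moment, N m; "width": finger opening in mm.
Only numpy, scipy, OpenCV 4.12 (cv2) and the standard library are available. Lean on these libraries where they do the work, as an engineer would, in place of code of your own. Each camera call takes 0.05 s, during which the arm holds its last target.

## Working session

There is one attempt and no reset: what is moved stays moved. The work goes in short steps, Python scripts to look and compute and a tool call to move; the robot and the scene stay as the last step left them, time stands still between calls to the robot, and variables do not carry over. Pictures are saved under pics/ and viewed, and the job is handed in when it is done.

Besides the shell and the picture viewer there is one more tool, called after "Request:" by a JSON object that holds its "api" and its "payload". play_rows: Moves the arm, as the interface text tells. Its arguments: {"type":"object","properties":{"slide":{"type":"array"},"turn":{"type":"array"},"fingers":{"type":"array"}},"required":["slide","turn","fingers"]}

```bash
ls; mkdir -p pics; cat > h.py <<'E'
import numpy as np, cv2
from cell import ctrl, vision
from scipy.spatial.transform import Rotation as R
E
python3 - <<'E'
from h import *
s=ctrl.read_state()
print(s)
for n in ["scene","side"]:
    p=vision.camera_params(n); print(n,p)
    im,d=vision.get_image(n); cv2.imwrite(f"pics/{n}0.png",im); np.savez(f"{n}0.npz",im=im,d=d)
E
```

```text
pics
{'clock': 0.0, 'qpos': array([ 1.04221995,  0.62932746,  0.03842177,  1.51837036, -0.02702885,
        0.9963036 , -0.01998986]), 'qd': array([ 2.10051412e-04,  9.40295386e-04,  8.37319612e-04, -2.77646397e-04,
       -9.97871285e-04, -6.77167330e-05, -5.66716749e-04]), 'tau': array([-1.18080050e-03, -5.63411522e+01,  1.22576449e+00, -1.93452805e+01,
        1.10262146e-02,  1.03773444e-02, -7.67516781e-06]), 'eef_pos': array([ 289.94636773, -581.04766286,  230.4000569 ]), 'tool_rot': array([-3.13970075e+00, -1.19520431e-05,  4.62787077e-01]), 'force': array([-0.00192814, -0.03835051,  0.39573085]), 'torque': array([ 0.01980701, -0.01959179, -0.00282023]), 'width': 85.19265859880456}
scene {'fx': 435.4288813168318, 'fy': 435.4288813168318, 'cx': 327.27368574362305, 'cy': 207.43599540205753, 'position': array([1382.27597234,  210.32303038,  778.63915769]), 'rotation': array([ 0.88195439, -0.00700122,  1.73869092])}
side {'fx': 401.9275309230395, 'fy': 401.9275309230395, 'cx': 322.8379583554217, 'cy': 203.23409075614154, 'position': array([ 495.56542876, -539.06497039,  790.38202508]), 'rotation': array([ 0.69365235, -0.01851397, -0.1451831 ])}
```

View pics/scene0.png

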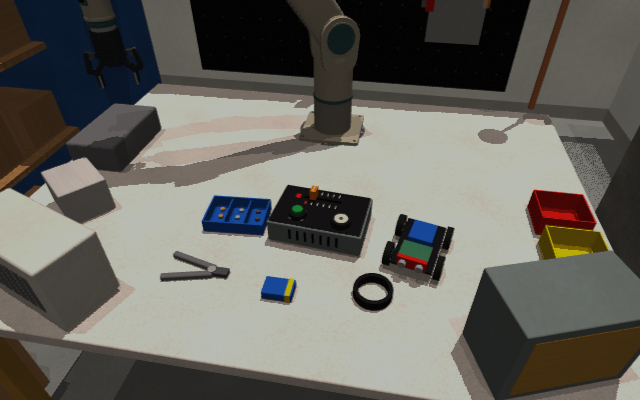

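View pics/side0.png

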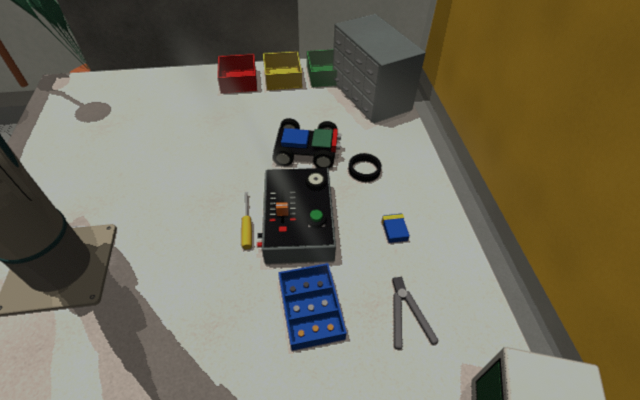

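The unit sits ahead of the robot. In the side view its lever is near (282,209), the button near (316,215) and the wheel near (316,179). I'll enlarge both views.

```bash
cat >> h.py <<'E'
def cam(n):
    p=vision.camera_params(n); return p, R.from_euler('xyz',p['rotation']).as_matrix()
def at_z(p,M,u,v,z):
    r=M@np.array([(u-p['cx'])/p['fx'],-(v-p['cy'])/p['fy'],-1]); t=(z-p['position'][2])/r[2]; return p['position']+t*r
def at_d(p,M,u,v,d):
    return p['position']+M@(d*np.array([(u-p['cx'])/p['fx'],-(v-p['cy'])/p['fy'],-1]))
def proj(p,M,X):
    c=M.T@(np.asarray(X,float)-p['position']); return p['cx']+p['fx']*c[0]/-c[2], p['cy']+p['fy']*c[1]/c[2]
def crop(im,x0,y0,w,h,k,f):
    cv2.imwrite(f,cv2.resize(im[y0:y0+h,x0:x0+w],None,fx=k,fy=k,interpolation=cv2.INTER_CUBIC))
E
python3 - <<'E'
from h import *
a=np.load('side0.npz')['im']; crop(a,240,160,110,110,5,'pics/s0c.png')
a=np.load('scene0.npz')['im']; crop(a,260,170,120,90,6,'pics/c0c.png')
E
```

```text
(no output)
```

View pics/s0c.png

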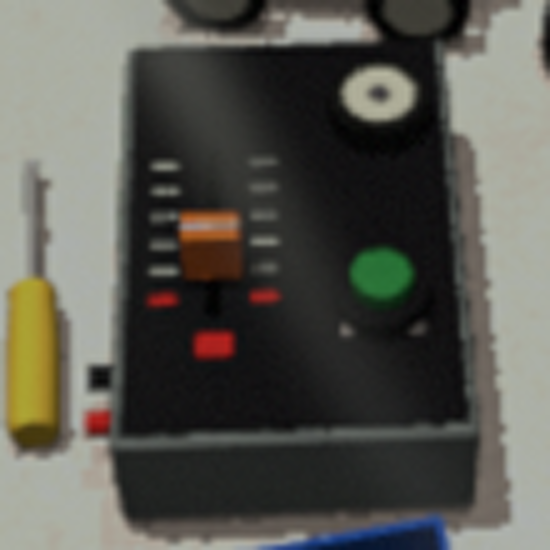

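View pics/c0c.png

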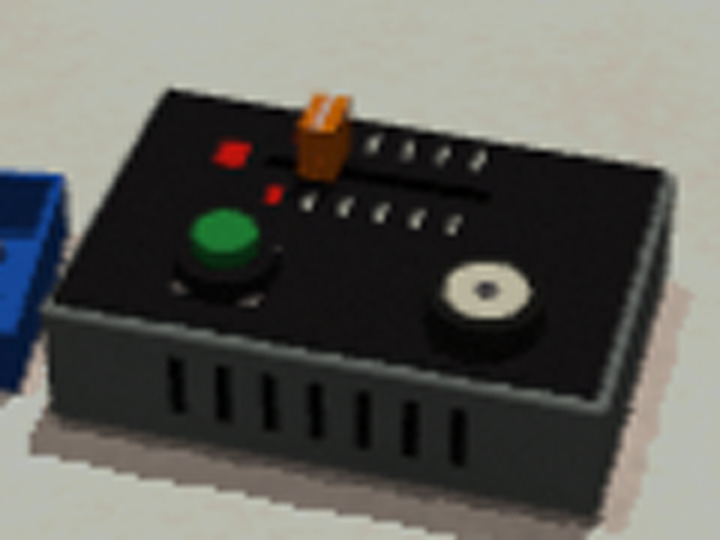

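The side crop shows the panel corners at (133,50), (438,43), (472,432) and (117,435), and knob top edges at about (180,212) to (240,236). The button centre is (381,272). The scene crop shows the corners at (168,92), (668,172), (605,402) and (55,305).

```bash
python3 - <<'E'
from h import *
p,M=cam('side')
f=lambda x,y:(x/5-.4+240,y/5-.4+160)
P={}
for k,(x,y,z) in dict(FL=(133,50,72),FR=(438,43,72),NR=(472,432,72),NL=(117,435,72),btn=(381,272,90),knobtop=(210,224,104),redpatch=(213,345,72),hub=(379,95,88),redL=(163,299,72),redR=(264,296,72),t5L=(164,166,72),t5R=(263,161,72)).items():
    P[k]=at_z(p,M,*f(x,y),z); print('side',k,P[k].round(1))
q,N=cam('scene')
g=lambda x,y:(x/6-.42+260,y/6-.42+170)
Q={}
for k,(x,y,z) in dict(NL=(168,92,72),FL=(668,172,72),FR=(605,402,72),NR=(55,305,72),btn=(225,233,90),knobtop=(326,112,104),redpatch=(232,155,72),hub=(487,290,88),t0R=(273,195,72),t5R=(453,226,72)).items():
    Q[k]=at_z(q,N,*g(x,y),z); print('scene',k,Q[k].round(1))
for S in (P,Q):
    c=(S['FL']+S['FR']+S['NR']+S['NL'])/4
    yv=(S['FL']+S['FR']-S['NR']-S['NL']); xv=(S['FR']+S['NR']-S['FL']-S['NL'])
    print(c.round(1),np.linalg.norm(yv)/2,np.linalg.norm(xv)/2,'yaw',np.arctan2(-yv[0],yv[1]),np.arctan2(xv[1],xv[0]))
# depth of button, from depth
for n,u,v in (('side',316,214),('scene',297,208),('side',282,205),('side',296,200)):
    d=np.load(n+'0.npz')['d']; pp,MM=cam(n); print(n,at_d(pp,MM,u,v,d[v,u]).round(1))
E
```

```text
side FL [471.1 176.2  72. ]
side FR [622.5 161.8  72. ]
side NR [601.6 -70.5  72. ]
side NL [451.6 -52.   72. ]
side btn [572.7   6.7  90. ]
side knobtop [499.8  32.4 104. ]
side redpatch [495.8 -10.2  72. ]
side hub [586.4 115.2  88. ]
side redL [475.7  18.2  72. ]
side redR [520.7  14.   72. ]
side t5L [481.3  97.4  72. ]
side t5R [528.   94.6  72. ]
scene NL [459.2 -50.7  72. ]
scene FL [477.8 178.2  72. ]
scene FR [628.4 167.   72. ]
scene NR [610.1 -61.6  72. ]
scene btn [573.8   2.2  90. ]
scene knobtop [503.1  31.2 104. ]
scene redpatch [499.5 -12.   72. ]
scene hub [588.1 113.8  88. ]
scene t0R [523.9  11.5  72. ]
scene t5R [531.   91.3  72. ]
[536.7  53.8  72. ] 231.15220106393267 151.65100113293528 yaw -0.0874205454131912 -0.10870271586197901
[543.9  58.2  72. ] 229.45637305265404 151.1395043021169 yaw -0.08052033336255457 -0.07312551580989766
side [572.6   2.5  95.3]
scene [576.    2.7  93.2]
side [500.6  29.7 105. ]
side [534.5  69.7  70. ]
```

Request:
{"api": "play_rows", "payload": {"slide": [[48,-48,0],[96,-96,0],[140,-140,0],[185,-185,0],[230,-230,0]], "turn": [0.11,0.22,0.33,0.44,0.55], "fingers": [0.5,0,0,0,0]}}

```text
clock: 0.72
eef_pos: [389.3, -283.0, 230.7]
tool_rot: [-3.14, 0.001, -0.091]
force: [2.7, 0.1, 0.6]
width: 0.3
```

Request:
{"api": "play_rows", "payload": {"slide": [[17,-62,0],[34,-120,0],[51,-180,0],[68,-240,0],[76,-300,0]], "turn": [0,0,0,0,0], "fingers": [0,0,0,0,0]}}

```text
clock: 1.35
eef_pos: [493.0, 10.8, 231.1]
tool_rot: [-3.14, 0.0, -0.091]
force: [0.6, -0.1, 0.5]
width: 0.2
```

Request:
{"api": "play_rows", "payload": {"slide": [[8,-58,30],[8,-58,60],[8,-58,80],[8,-58,90],[8,-58,90]], "turn": [0,0,0,0,0], "fingers": [0,0,0,0,0]}}

```text
clock: 1.98
eef_pos: [505.9, 67.6, 140.8]
tool_rot: [-3.14, 0.001, -0.091]
force: [0.7, 0.2, -0.2]
width: -0.1
```

```bash
python3 - <<'E'
from h import *
s=ctrl.read_state();print(s['eef_pos'],s['tool_rot'],s['force'])
for n in ["scene","side"]:
    im,d=vision.get_image(n); np.savez(f"{n}1.npz",im=im,d=d)
    p,M=cam(n); print(proj(p,M,s['eef_pos']))
    a=[235,120,130,150,4] if n=='side' else [250,120,150,140,5]
    crop(im,*a,f'pics/{n}1.png')
im,d=vision.get_image('wrist'); cv2.imwrite('pics/w1.png',im)
E
```

```text
[505.91825872  67.62772704 140.78229449] [-3.14042090e+00  1.39457236e-03 -9.14796531e-02] [ 0.67203889  0.19088282 -0.18042582]
(np.float64(327.78887731277786), np.float64(178.72041668672514))
(np.float64(282.0831842311243), np.float64(181.20160757233754))
```

View pics/side1.png

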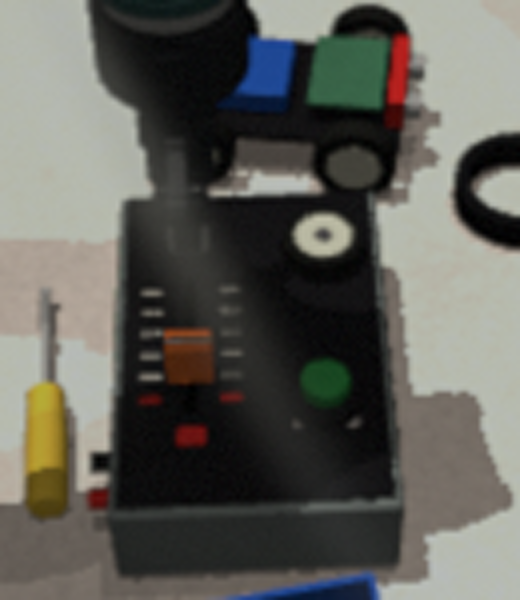

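View pics/scene1.png

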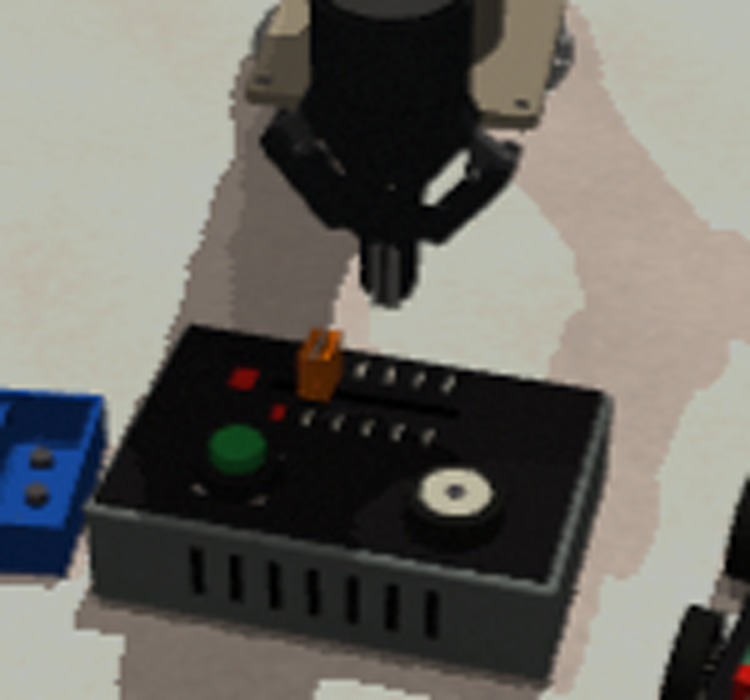

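View pics/w1.png

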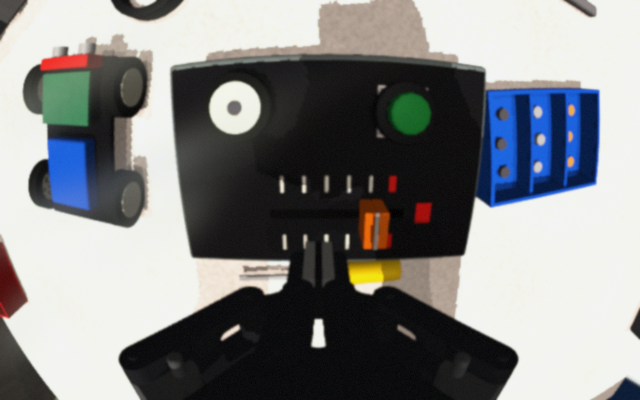

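TCP projections fall on the seen fingertips in both views (side crop 188,245; scene crop 389,293). The lever is in the first click and there is clear panel under the fingers. Next I descend on the far side.

Request:
{"api": "play_rows", "payload": {"slide": [[0,0,25],[0,0,45],[0,0,54],[0,0,54]], "turn": [0,0,0,0], "fingers": [0,0,0,0]}}

```text
clock: 2.62
eef_pos: [507.1, 67.8, 88.1]
tool_rot: [-3.14, -0.001, -0.092]
force: [-0.5, 0.6, 0.8]
width: 0.2
```

Request:
{"api": "play_rows", "payload": {"slide": [[0,4,0],[0,8,0],[0,12,0],[0,15,0],[0,18,0]], "turn": [0,0,0,0,0], "fingers": [0,0,0,0,0]}}

```text
clock: 3.25
eef_pos: [505.6, 50.1, 88.2]
tool_rot: [-3.139, -0.002, -0.092]
force: [-0.5, 2.6, 1.5]
width: 0.3
```

Request:
{"api": "play_rows", "payload": {"slide": [[0,2,0],[0,3,0],[0,4,0],[0,5,0],[0,6,0]], "turn": [0,0,0,0,0], "fingers": [0,0,0,0,0]}}

```text
clock: 3.88
eef_pos: [505.0, 43.5, 88.2]
tool_rot: [-3.14, -0.002, -0.092]
force: [0.2, 0.2, -0.3]
width: 0.1
```

Request:
{"api": "play_rows", "payload": {"slide": [[0,1,0],[0,2,0],[0,3,0],[0,4,0],[0,4,0]], "turn": [0,0,0,0,0], "fingers": [0,0,0,0,0]}}

```text
clock: 4.5
eef_pos: [504.6, 39.3, 88.2]
tool_rot: [-3.14, -0.002, -0.092]
force: [0.4, -0.8, -0.3]
width: 0.0
```

```bash
python3 - <<'E'
from h import *
im,d=vision.get_image('side'); crop(im,250,150,80,90,6,'pics/side2.png')
im,d=vision.get_image('scene'); crop(im,260,150,110,90,6,'pics/scene2.png')
print(ctrl.read_state()['force'])
E
```

```text
[-0.30697004  0.44899867  0.78480035]
```

View pics/side2.png

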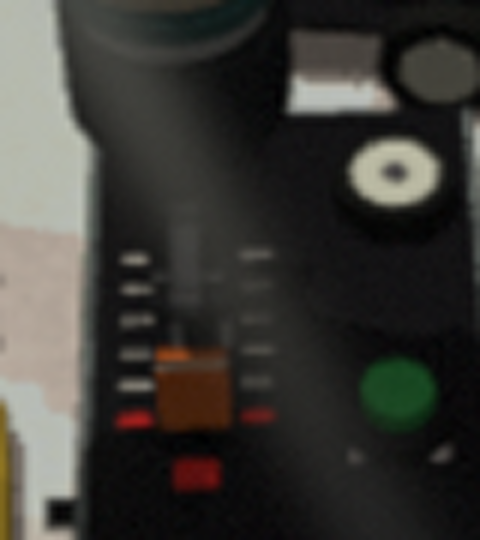

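View pics/scene2.png

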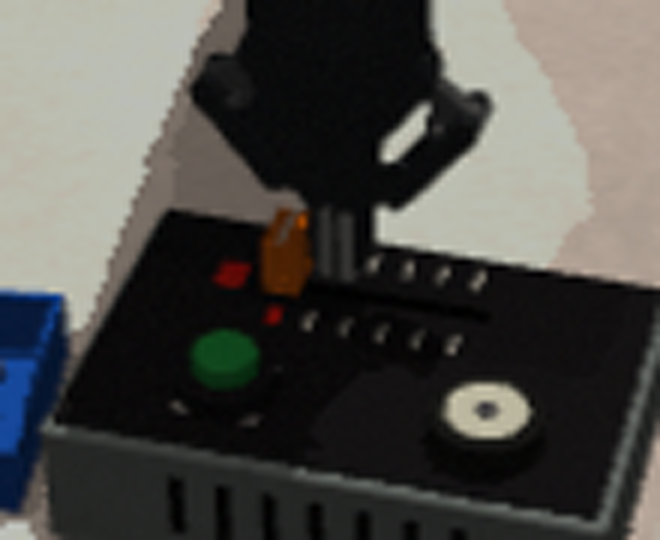

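The knob now stands at the red tick, having snapped home. I'll press gently to confirm the stop.

Request:
{"api": "play_rows", "payload": {"slide": [[0,1,0],[0,2,0],[0,3,0]], "turn": [0,0,0], "fingers": [0,0,0]}}

```text
clock: 4.97
eef_pos: [504.3, 36.4, 88.1]
tool_rot: [-3.14, -0.002, -0.092]
force: [0.1, 0.4, 0.3]
width: 0.1
```

Request:
{"api": "play_rows", "payload": {"slide": [[0,1,0],[0,2,0],[0,2,0]], "turn": [0,0,0], "fingers": [0,0,0]}}

```text
clock: 5.35
eef_pos: [504.3, 35.5, 88.2]
tool_rot: [-3.139, -0.002, -0.091]
force: [0.9, 3.9, 0.1]
width: 0.2
```

Contact at the home stop: 3.9 N with finger centre at y=35.5. Now over to the home side.

Request:
{"api": "play_rows", "payload": {"slide": [[0,-6,0],[0,-6,-25],[0,-6,-50],[0,25,-50],[-1,55,-50]], "turn": [0,0,0,0,0], "fingers": [0,0,0,0,0]}}

```text
clock: 5.98
eef_pos: [498.3, -20.3, 138.4]
tool_rot: [-3.139, -0.003, -0.09]
force: [0.2, -0.2, -0.8]
width: 0.1
```

Request:
{"api": "play_rows", "payload": {"slide": [[0,0,0],[0,0,20],[0,0,40],[0,0,50],[0,0,50]], "turn": [0,0,0,0,0], "fingers": [0,0,0,0,0]}}

```text
clock: 6.6
eef_pos: [498.1, -19.8, 87.9]
tool_rot: [-3.139, -0.001, -0.09]
force: [-0.1, 0.2, 0.4]
width: 0.2
```

```bash
python3 - <<'E'
from h import *
print(ctrl.read_state()['eef_pos'])
im,d=vision.get_image('side'); crop(im,250,150,80,90,6,'pics/side3.png')
im,d=vision.get_image('scene'); crop(im,260,150,110,90,6,'pics/scene3.png')
E
```

```text
[498.07414936 -19.7564435   87.93135455]
```

View pics/side3.png

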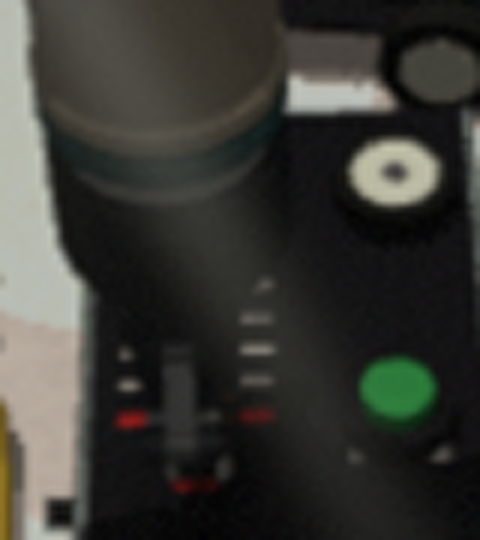

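View pics/scene3.png

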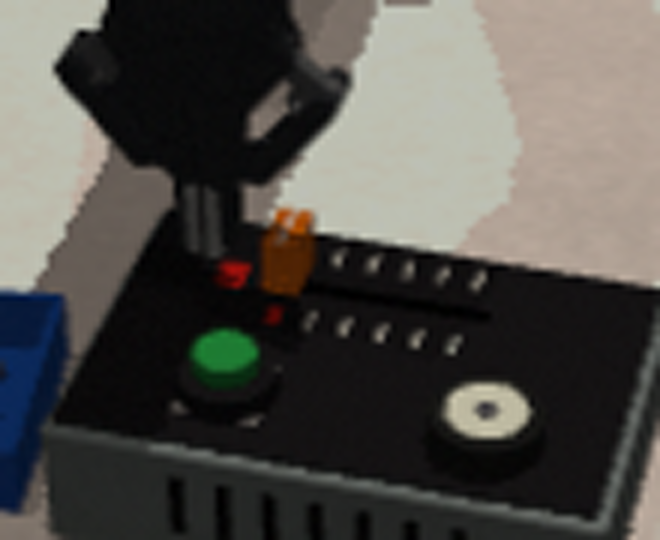

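Request:
{"api": "play_rows", "payload": {"slide": [[0,-4,0],[0,-8,0],[0,-11,0],[0,-13,0],[0,-15,0]], "turn": [0,0,0,0,0], "fingers": [0,0,0,0,0]}}

```text
clock: 7.32
eef_pos: [500.2, -5.6, 89.0]
tool_rot: [-3.14, -0.003, -0.09]
force: [-1.6, -2.8, 1.7]
width: -0.1
```

Request:
{"api": "play_rows", "payload": {"slide": [[0,-2,0],[0,-3,0],[0,-4,0],[0,-5,0],[0,-6,0]], "turn": [0,0,0,0,0], "fingers": [0,0,0,0,0]}}

```text
clock: 7.95
eef_pos: [500.8, 1.2, 88.9]
tool_rot: [-3.139, -0.003, -0.09]
force: [0.0, -0.1, -0.2]
width: -0.1
```

```bash
python3 - <<'E'
from h import *
im,d=vision.get_image('scene'); crop(im,260,150,110,90,6,'pics/scene4.png')
E
```

```text
(no output)
```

View pics/scene4.png

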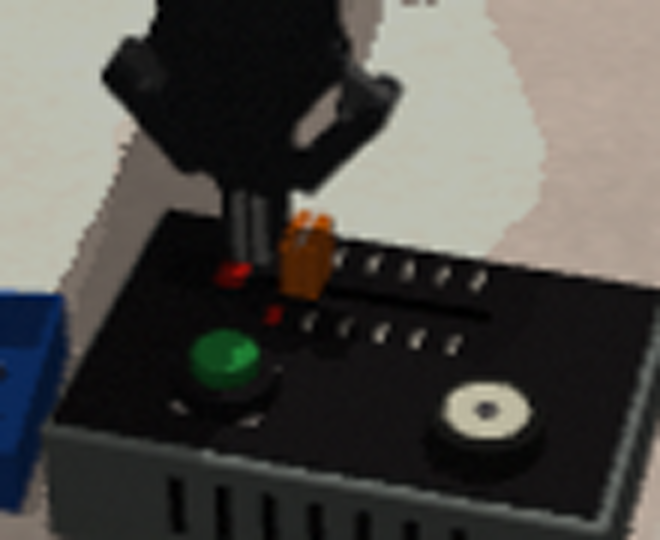

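The knob is half way at the hump (crop x≈307, against 287 at home and 322 at click 1) and probably just snapping. I'll wait a moment and look again.

Request:
{"api": "play_rows", "payload": {"slide": [[0,0,0],[0,0,0]], "turn": [0,0], "fingers": [0,0]}}

```text
clock: 8.25
eef_pos: [500.8, 2.5, 88.8]
tool_rot: [-3.138, -0.003, -0.089]
force: [-0.1, -0.5, -0.9]
width: 0.1
```

```bash
python3 - <<'E'
from h import *
im,d=vision.get_image('scene'); crop(im,260,150,110,90,6,'pics/scene5.png')
E
```

```text
(no output)
```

View pics/scene5.png

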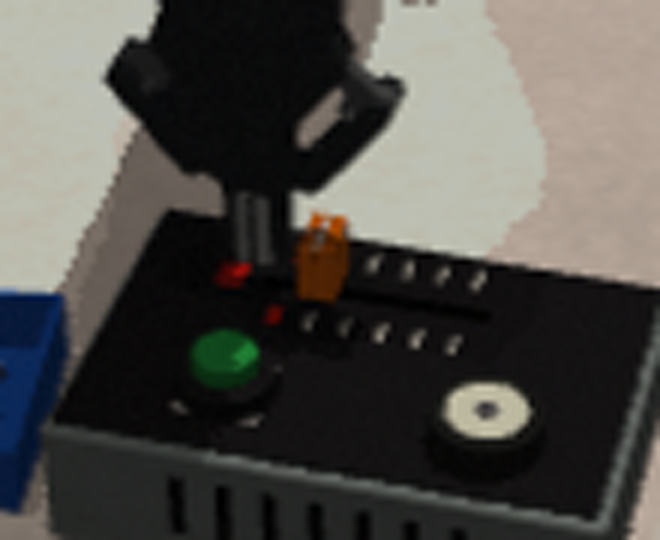

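It snapped to click 1 (knob at x≈322). On to the second.

Request:
{"api": "play_rows", "payload": {"slide": [[0,-3,0],[0,-6,0],[0,-8,0],[0,-10,0],[0,-11,0]], "turn": [0,0,0,0,0], "fingers": [0,0,0,0,0]}}

```text
clock: 8.93
eef_pos: [501.7, 12.3, 88.8]
tool_rot: [-3.139, -0.003, -0.09]
force: [0.5, -5.2, 0.3]
width: 0.3
```

Request:
{"api": "play_rows", "payload": {"slide": [[0,-2,0],[0,-3,0],[0,-4,0],[0,-5,0],[0,-5,0]], "turn": [0,0,0,0,0], "fingers": [0,0,0,0,0]}}

```text
clock: 9.55
eef_pos: [502.3, 18.3, 88.9]
tool_rot: [-3.138, -0.003, -0.089]
force: [-0.2, 0.2, 0.4]
width: 0.2
```

```bash
python3 - <<'E'
from h import *
im,d=vision.get_image('scene'); crop(im,260,150,110,90,6,'pics/scene6.png')
E
```

```text
(no output)
```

View pics/scene6.png

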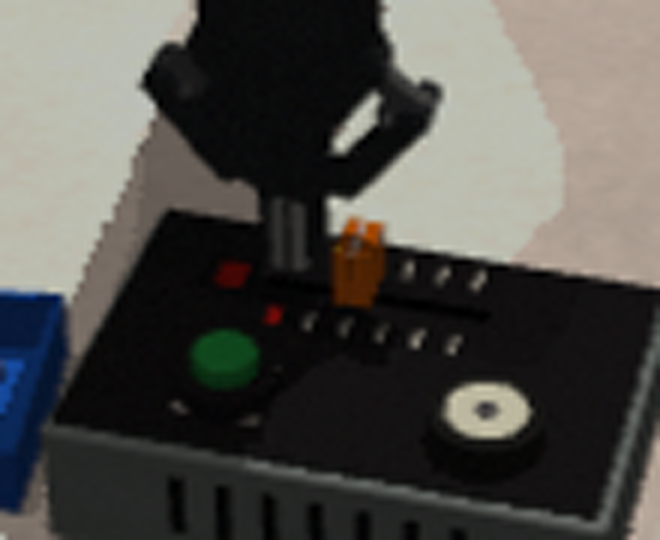

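Click 2 reached (knob at x≈357, unit unmoved). The same again for the third.

Request:
{"api": "play_rows", "payload": {"slide": [[0,-3,0],[0,-6,0],[0,-8,0],[0,-10,0],[0,-11,0]], "turn": [0,0,0,0,0], "fingers": [0,0,0,0,0]}}

```text
clock: 10.22
eef_pos: [503.1, 28.1, 88.9]
tool_rot: [-3.14, -0.003, -0.09]
force: [0.1, -3.8, 1.1]
width: -0.3
```

Request:
{"api": "play_rows", "payload": {"slide": [[0,-2,0],[0,-3,0],[0,-4,0],[0,-4.5,0],[0,-4.5,0]], "turn": [0,0,0,0,0], "fingers": [0,0,0,0,0]}}

```text
clock: 10.85
eef_pos: [503.6, 33.5, 88.9]
tool_rot: [-3.139, -0.003, -0.089]
force: [-0.4, -1.0, 0.6]
width: 0.2
```

```bash
python3 - <<'E'
from h import *
im,d=vision.get_image('scene'); crop(im,260,150,110,90,6,'pics/scene7.png')
E
```

```text
(no output)
```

View pics/scene7.png

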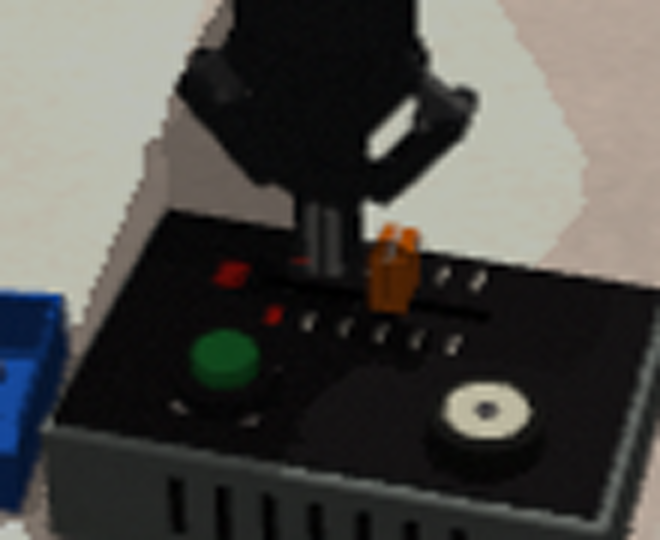

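Third click: the knob is at x≈394, with only ticks 4 and 5 beyond it. I'll back off, lift and go above the button.

Request:
{"api": "play_rows", "payload": {"slide": [[0,6,0],[0,8,-25],[0,10,-50],[37,24,-50],[73,24,-50]], "turn": [0,0,0,0,0], "fingers": [0,0,0,0,0]}}

```text
clock: 11.52
eef_pos: [574.9, 0.9, 139.8]
tool_rot: [-3.14, -0.004, -0.091]
force: [0.5, -0.3, -0.2]
width: -0.1
```

Request:
{"api": "play_rows", "payload": {"slide": [[0,0,0],[0,0,10],[0,0,20],[0,0,25],[0,0,28]], "turn": [0,0,0,0,0], "fingers": [0,0,0,0,0]}}

```text
clock: 12.15
eef_pos: [574.5, 1.0, 111.3]
tool_rot: [-3.14, -0.003, -0.091]
force: [0.5, -0.5, 0.3]
width: -0.1
```

```bash
python3 - <<'E'
from h import *
print(ctrl.read_state()['eef_pos'])
im,d=vision.get_image('scene'); crop(im,260,150,110,90,6,'pics/scene8.png')
im,d=vision.get_image('side'); crop(im,250,150,100,90,6,'pics/side8.png')
E
```

```text
[574.46282896   1.03297131 111.29050055]
```

View pics/scene8.png

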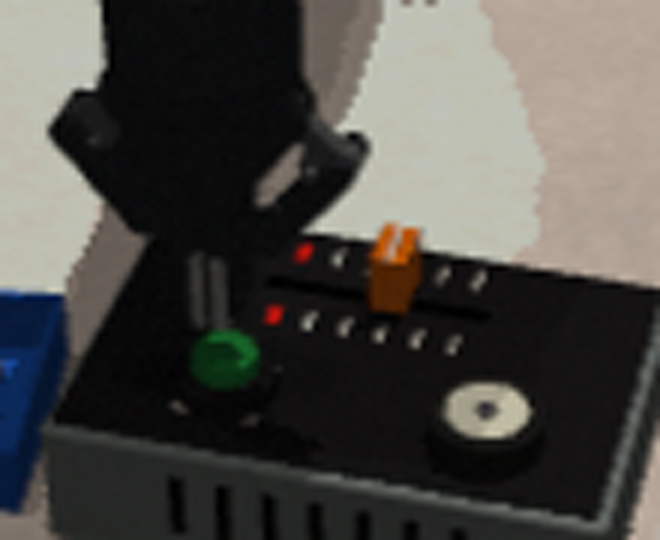

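View pics/side8.png

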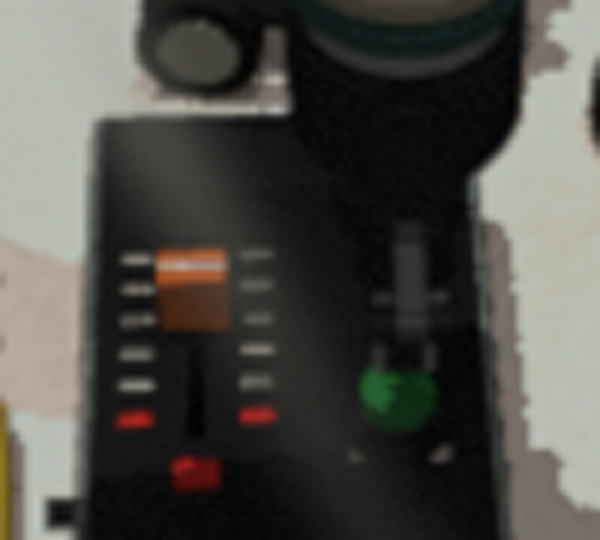

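The lever sits at the third click. The fingertips are above the button, so I'll lower with force checks.

Request:
{"api": "play_rows", "payload": {"slide": [[0,-1,5],[0,-2,10],[0,-2,13],[0,-2,16],[0,-2,18]], "turn": [0,0,0,0,0], "fingers": [0,0,0,0,0]}}

```text
clock: 12.88
eef_pos: [574.9, 2.9, 93.4]
tool_rot: [-3.14, -0.003, -0.091]
force: [-0.4, -0.1, 1.8]
width: -0.2
```

Request:
{"api": "play_rows", "payload": {"slide": [[0,0,1],[0,0,2],[0,0,3],[0,0,4]], "turn": [0,0,0,0], "fingers": [0,0,0,0]}}

```text
clock: 13.38
eef_pos: [574.9, 2.9, 89.5]
tool_rot: [-3.14, -0.004, -0.091]
force: [-1.5, 0.1, 4.1]
width: -0.2
```

Request:
{"api": "play_rows", "payload": {"slide": [[0,0,1],[0,0,2],[0,0,3],[0,0,3]], "turn": [0,0,0,0], "fingers": [0,0,0,0]}}

```text
clock: 13.88
eef_pos: [575.0, 2.9, 87.9]
tool_rot: [-3.14, -0.004, -0.091]
force: [-4.4, 0.4, 16.2]
width: -0.1
```

Force rose to 16 N at z≈88, so the stop is reached. I'll look while it is held.

```bash
python3 - <<'E'
from h import *
im,d=vision.get_image('scene'); crop(im,260,150,110,90,6,'pics/scene9.png')
im,d=vision.get_image('side'); crop(im,250,150,100,90,6,'pics/side9.png')
print(ctrl.read_state()['force'])
E
```

```text
[-3.99223222 -0.29248543 15.46919437]
```

View pics/scene9.png

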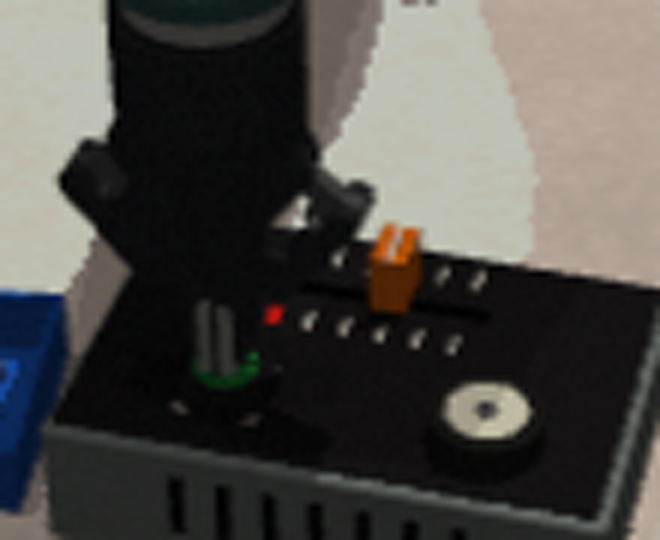

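View pics/side9.png

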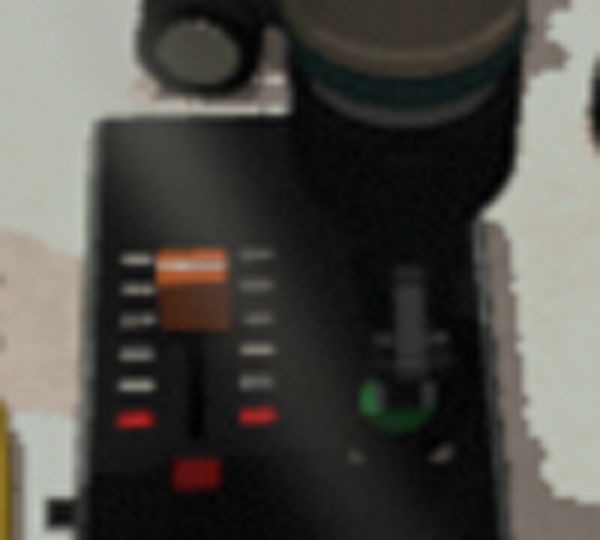

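The fingers are on the button, which is pressed down into its housing. I'll lift away.

Request:
{"api": "play_rows", "payload": {"slide": [[0,0,-8],[0,0,-20],[0,0,-45],[0,0,-80],[0,0,-120]], "turn": [0,0,0,0,0], "fingers": [0,0,0,0,0]}}

```text
clock: 14.6
eef_pos: [574.1, 2.7, 208.7]
tool_rot: [-3.14, -0.003, -0.091]
force: [0.5, -0.0, 0.5]
width: 0.1
```

Request:
{"api": "play_rows", "payload": {"slide": [[0,40,-20],[0,90,-20],[0,140,-20],[0,160,-20],[0,160,-20]], "turn": [0,0,0,0,0], "fingers": [0,0,0,0,0]}}

```text
clock: 15.22
eef_pos: [559.3, -157.9, 228.4]
tool_rot: [-3.14, -0.003, -0.094]
force: [-0.3, -0.2, 0.6]
width: -0.2
```

```bash
python3 - <<'E'
from h import *
im,d=vision.get_image('scene'); crop(im,260,150,110,90,6,'pics/scene10.png')
for (u,v) in ((297,208),(297,209)): print(d[v,u],np.load('scene0.npz')['d'][v,u])
im,d=vision.get_image('side'); cv2.imwrite('pics/side10.png',im)
print(ctrl.read_state())
E
```

```text
1079.6362 1075.8391
1073.3912 1072.1718
{'clock': 15.325, 'qpos': array([ 0.14453369,  0.53252859,  0.12090152,  1.72440855, -0.08409809,
        0.88738407, -1.3578308 ]), 'qd': array([-0.01705744, -0.00134548, -0.00942353,  0.00216312,  0.00154526,
        0.00072084,  0.00406708]), 'tau': array([ 1.48268402e+00, -4.96568334e+01,  2.83424556e+00, -1.79366201e+01,
        1.18452595e-01, -2.20188929e-02,  3.62658888e-03]), 'eef_pos': array([ 559.90876216, -154.44807771,  228.27396607]), 'tool_rot': array([-3.13808405e+00, -2.79423091e-03, -8.89028027e-02]), 'force': array([ 0.20158108,  0.29621656, -0.22213386]), 'torque': array([ 0.00661777, -0.0152301 , -0.00466711]), 'width': -0.44347069700764524}
```

View pics/scene10.png

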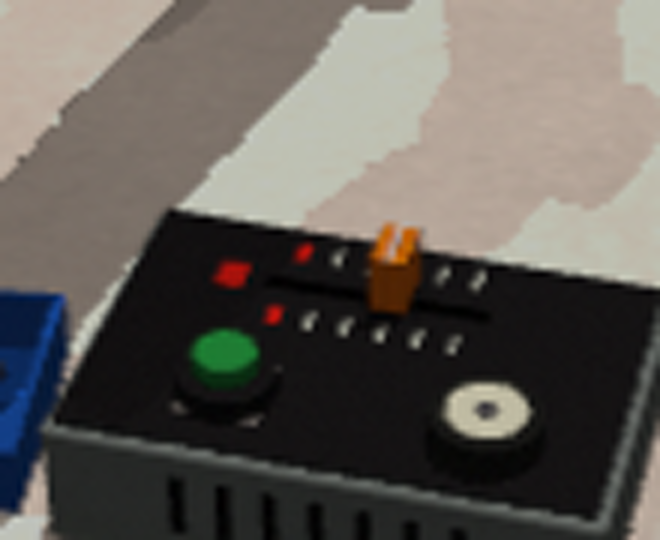

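View pics/side10.png

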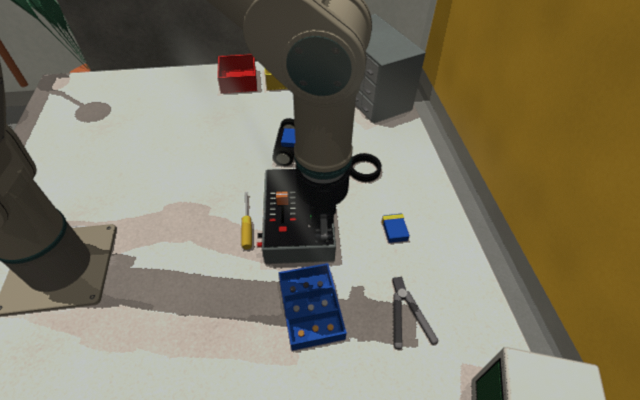

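The scene view shows the button back up at crop (225,352), the lever in click 3 at x≈394, and the wheel and unit unmoved. In the side view the other objects lie where they were. Handing in.

```bash
python3 - <<'E'
from h import *
s=ctrl.read_state(); print(s['clock'],s['eef_pos'],s['force'])
print(ctrl.finish_job())
E
```

```text
15.325 [ 559.90876216 -154.44807771  228.27396607] [ 0.20158108  0.29621656 -0.22213386]
the job is handed in; nothing more can be done
None
```

The bench supply is ready and I handed the job in at 15.3 s of the 61 s allowed; no verdict was reported.

- **Lever:** With shut fingers I pushed it from the first click back to the home stop, where about 4 N of contact confirmed it. I then pushed from the home side one click at a time and stopped in the third. In the last scene picture the knob sits at the third tick, with only the fourth and fifth beyond it.
- **Button:** I then pressed it until it stopped, about 6 mm down, with about 16 N on the wrist, and lifted the hand clear. The picture shows it back up.
- **Supply and other things:** In the pictures the supply and the spare wheel look unmoved, and so do the other things in view. The arm partly hid the robot car in the last side picture, so I did not fully recheck it. The force reading with the hand away was close to zero.

One check was inconclusive: the two depth samples I compared at the button differed by about 1 and 4 mm from the start. I relied on the picture instead, which looks the same as at the beginning.

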